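Show a bicycle lamp's battery to the inspection camera

TASK

Lift the loose red cap off the bicycle lamp and stand it, rim down, fully in the grey round cap holder; then pull the battery out of the lamp and check its foot for leaks: hold it in the air before the inspection camera, with the end that stood at the bottom of the lamp facing the lens, about 10 cm from the glass, centred on the lens and the battery in line with the direction the lens looks. Finish while still holding it there, still and steady in the gripper; do not shift the camera or the other things on the table.

Things in the scene. Friction and masses are not known exactly. Their poses are not given: they have to be found in the camera images.
- lamp: Bicycle lamp, black with aluminium rings, fixed standing on its head in a round foot (72 dia). Origin: centre of its underside, on the work surface; z up along its axis. It is round: its shoulder (39 dia) is at z 56 mm; on it stands an aluminium tube 26 outside dia up to z 68 mm, whose bore is 20.4 dia with its floor at z 46 mm. The battery stands loosely in that bore, under the cap. Lamp and cap holder can be either way round (left or right).
- lamp_mouth (a point): Centre of the open mouth of the lamp's tube, 68 mm above the work surface.
- cap: Red ribbed end cap of the lamp, hollow, open below, loose (no thread, it just lifts straight up): 37 outside dia, 46 high, bore 30.4 dia and 42 deep, about 30 g. Origin: centre of its lower rim; z up along its axis. At first its rim rests on the lamp's shoulder (56 mm up) and it covers the tube and battery; raise it at least 45 mm to clear the battery.
- holder: Cap holder, a fixed shallow grey round cup: foot 68 dia, cup 54 outside dia, mouth 44 dia, rim 18 mm above the work surface, inner floor 5 mm above it. Origin: centre of its underside. The cap stands in it rim down, as it stood on the lamp.
- battery: Round cell, about 15 dia to the eye (grips like 17 dia), 50 long, about 30 g, red and white. Origin on its side, halfway along; its y axis runs along the cell from the foot end to the top end. In the lamp it stands upright with its foot on the bore's floor, so that 28 mm stand out of the tube once the cap is off; it pulls straight out, 22 mm, and can lean a few degrees in the bore.
- battery_foot (a point): Centre of the end face of the battery that stands at the bottom of the lamp (the end to be shown).
- battery_top (a point): Centre of the other end face, uppermost in the lamp.
- stand: Fixed stand of the inspection camera: grey round foot 92 dia, post, fork to 106 mm high (74 wide). Origin: centre of its underside.
- lens (a point): Centre of the front glass of the inspection camera's lens (black barrel 38 dia on a white head 58 wide). The lens looks along this frame's -x axis, which slopes steeply upward and back towards the robot's side; y is across. The head turns in the fork and was set beforehand to an angle between 49 and 66 degrees above level; a hard knock would shift it.
- pliers: Bystander: pliers with dark dipped handles, 173 x 54 x 21 mm, loose on the work surface; origin at the centre of its underside.
- black_tape: Bystander: roll of black electrical tape lying flat, 62 dia, 19 mm high mm, loose on the work surface; origin at the centre of its underside.
- matchbox: Bystander: blue matchbox lying flat, 56 x 37 x 18 mm, loose on the work surface; origin at the centre of its underside.
- filler: Bystander: white filler tub with lid, 94 dia, 80 high mm, loose on the work surface; origin at the centre of its underside.
- shot_glass: Bystander: small clear glass, 48 dia, 61 high mm, loose on the work surface; origin at the centre of its underside.
- pen: Bystander: blue click pen lying flat, 145 x 12 x 9 mm, loose on the work surface; origin at the centre of its underside.
Not all that is in view belongs to the job. Several things have the shape of the cap; the one meant has the colours described above.

How it is judged (in metres and radians):
On the way, in this order (a step that is already met when the one before it is completed fails the run):
1. the cap stands in the holder, let go, with the battery still in the lamp (horizontal distance between cap and holder below 0.007 m and z of cap in the frame of holder between 0.001 and 0.009 m and angle between cap's own z axis and vertical below 0.12 rad and contact force between cap and the fingers below 0.1 N and distance between battery_foot and lamp below 0.06 m), for 0.2 s.
2. the battery is held, drawn clear of the lamp (height (world z) of battery_foot above 0.08 m and contact force between the fingers and battery above 0.5 N), for 0.2 s.
At the end, for the whole second after the job is handed in: Cap released upright on the holder's floor, within 7 mm of its centre. Battery gripped, still, clear of the camera; its foot end 80 to 120 mm before the lens glass, at most 20 mm off its axis in either direction, nearer than the top end; its length within 0.21 rad of the lens axis (horizontal distance between cap and holder below 0.007 m and z of cap in the frame of holder between 0.001 and 0.009 m and angle between cap's own z axis and vertical below 0.12 rad and contact force between cap and the fingers below 0.1 N and x of battery_foot in the frame of lens between -0.12 and -0.08 m and y of battery_foot in the frame of lens between -0.02 and 0.02 m and z of battery_foot in the frame of lens between -0.02 and 0.02 m and x of battery_top in the frame of lens below -0.122 m and angle between the y axis of battery and the x axis of lens, either way round below 0.21 rad and height (world z) of battery_foot above 0.14 m and contact force between the fingers and battery above 1 N and contact force between battery and stand below 0.05 N and linear speed of battery below 0.03 m/s); the arm keeps its last pose, push and grip.
It fails at once if one of the other things on the table is pushed more than 2 cm (distance of any of pliers, black_tape, matchbox, filler, shot_glass, pen from where it was at the start of the episode above 0.02 m).
It fails at once if the camera's head is knocked out of its setting (lens shifted over 5 mm) (distance of lens from where it was at the start of the episode above 0.005 m).
It also fails if it takes over 54 s, if anything falls off the work surface, if the arm or the gripper's body presses on something with over 40 N, if the wrist force passes 120 N, or if a joint passes its speed limit or range.

ROBOT

A 6-joint arm with a two-finger parallel gripper is mounted at the origin on a cart in front of the work surface, level with it; the furniture and walls round the work are solid. World frame = base frame: x ahead of the robot, y to its left, z up, the work surface at z = 0. Lengths are in m, angles in degrees, forces in N, time in s.
With the tool pointing down it reaches from about 0.35 to 0.95 m from the base axis. Payload 17.4 kg.
Tool frame: the origin (TCP) lies between the finger pads; the fingertips stand 11 mm ahead of it and the grasp point (between the pads) lies 8 mm behind it; z points along the fingers, y is the line along which they close (so a half turn about z gives the same grasp; the last joint's range is limited). The gripper opens to 93 mm and grips with 3 to 60 N. Pads are 15 mm wide; open, the fingers measure 128 mm over their backs; the gripper's body (75 mm by 188 mm) begins 65 mm behind the grasp point.
Start: joints at [66.818, 6.646, 82.598, -0, 90.757, -2.166], TCP at [0.242, 0.63, 0.23] pointing down, gripper open.
Joint ranges: [-162.19, 162.19], [-47.58, 125.68], [4.15, 143.07], [-65.23, 245.23], [0.69, 171.88], [-170.13, 170.13]. Speed limits (degrees/s): [108.29, 108.29, 127.2, 180, 180, 180].

INTERFACE

Orientations are given as a 3x3 rotation matrix whose columns are the frame's x, y, z axes.
In Python, from plant import status, cams, robot gives the robot as it stands.
- The arm moves only by the shell command python3 -m pendant 'ROWS' [OPENING] [FORCE]. ROWS is JSON, a list of rows, each a list of 2 entries, a list of its own where there are three numbers: the shift along the tool's x, y, z in mm, then the turn about the tool's z in degrees. A call has 1 to 20 rows; each row shifts and turns the commanded pose from where the row before left it, along the tool's axes as they then stand; what a row does not reach is not made up. A row lasts 1/8 s, in which the tool goes at most 62.5 mm and 10.7 degrees, less where a joint would pass 70% of its speed; a pose out of reach is approached as far as the arm can. A call is refused whole if a number of a shift passes 62.5 or a number of a turn 10.7, either way. A call with a gripper value outside its range is refused whole. OPENING is the closure in counts, from 0 (fully open) to 255 (shut), set as the call begins (- or left out, the last holds). The fingers move at their own pace and stop on an object; FORCE is the grip in N (left out, the last holds). Time passes only in rows, so rows that do not move let the fingers close. It gives the time, the measured TCP pose, the force, the opening and the grip force at its end, in the units of the state.
- status.state(): the state, without advancing time (a new reading comes with each control period).
- cams.snapshot(name): name is "side" or "top"; returns a dict with "color" (400x640x3 uint8, red, green, blue), "fx", "fy", "cx", "cy" (pixels), "R" (3x3) and "t" (3): a world point X has camera coordinates R X + t. Camera axes: x right, y down, z forward; pixel columns grow to the right and rows downward; lengths in m; the calibration is good to about 2 mm. A picture is of the moment at which its call begins. There is no depth.
- robot.sign_off(): hands the job in; it is judged then, once.
The state is a dict: "time_s": time; "joints": joint angles; "qvel": joint speeds; "tau": joint torques, N m; "position": TCP position; "tool_rot": TCP orientation; "ft_force": force on the tool from outside, world axes, zero at the start; "ft_torque": the same for the moment, N m; "opening": finger opening in m; "finger_force": force on a finger pad.
Only numpy, scipy, OpenCV 4.12 (cv2) and the standard library are available. Lean on these libraries where they do the work, as an engineer would, in place of code of your own. Each camera call takes 0.05 s, during which the arm holds its last target. There are 200 camera calls.

## Working session

There is one attempt and no reset: what is moved stays moved. The work goes in short steps, Python scripts to look and compute and a shell command to move; the robot and the scene stay as the last step left them, time stands still between calls to the robot, and variables do not carry over. Pictures are saved under pics/ and viewed, at most 13 in all, crops included, and the job is handed in when it is done.

```bash
ls; mkdir -p pics
python3 - <<'E'
from plant import status,cams
import cv2,numpy as np
for n in("side","top"):
    s=cams.snapshot(n); cv2.imwrite(f"pics/{n}0.png",s["color"][:,:,::-1]); np.savez(f"{n}0.npz",**s)
    print(n,s["fx"],s["cx"],s["cy"],np.round(s["R"],3).tolist(),np.round(s["t"],3), np.round(-s["R"].T@s["t"],3))
print(status.state())
E
```

```text
pics
side 434.31306430101534 314.5498274423431 200.52731919440873 [[0.378, 0.926, 0.016], [0.74, -0.292, -0.606], [-0.557, 0.24, -0.795]] [-0.118 -0.439  1.487] [ 1.197 -0.376  0.919]
top 486.34522486774637 317.2743738711277 198.7441232232702 [[0.028, -1.0, 0.013], [-0.981, -0.03, -0.189], [0.19, -0.008, -0.982]] [-0.134  0.602  1.416] [ 0.326 -0.105  1.506]
{'time_s': 0.1, 'joints': array([ 6.68199901e+01,  6.67104654e+00,  8.26324695e+01, -2.73123355e-04,
        9.07555622e+01, -2.16267948e+00]), 'qvel': array([ 0.00951479,  0.00229216, -0.11961147, -0.05600588, -0.11483299,
       -0.01841097]), 'tau': array([ 2.18354318e-03, -7.22890091e+01, -6.23868513e+01,  7.81126809e-02,
        2.26835866e-02, -7.68443510e-05]), 'position': array([0.24199672, 0.62994471, 0.2289769 ]), 'tool_rot': array([[-9.33471959e-01,  3.58650165e-01, -4.01485302e-04],
       [ 3.58650388e-01,  9.33471476e-01, -9.49748059e-04],
       [ 3.41477793e-05, -1.03055604e-03, -9.99999468e-01]]), 'ft_force': array([-0.39307234, -0.23137736, -1.74956505]), 'ft_torque': array([0.00177216, 0.00081262, 0.02910949]), 'finger_force': 0.0, 'opening': 0.09313805756544659}
```

View pics/side0.png

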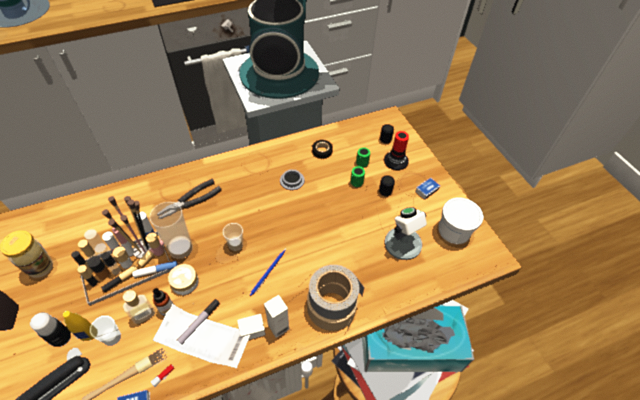

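View pics/top0.png

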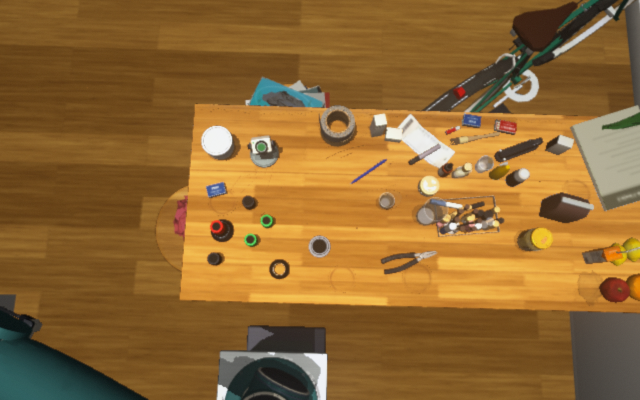

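The red cap on the lamp is at side (400,142) and top (218,228). There are look-alikes: green at side (363,155) and (357,176), and black at (386,132) and (386,185). Only the red one fits the description, and it stands on the black lamp. The holder is at side (292,180) and top (319,246), and the camera stand is at side (407,230) and top (262,148). I'll enlarge both views to confirm.

```bash
cat > h.py <<'E'
import numpy as np,cv2
from plant import cams,status
def ray(s,u,v):
    d=s["R"].T@np.array([(u-s["cx"])/s["fx"],(v-s["cy"])/s["fy"],1.]); return -s["R"].T@s["t"],d/np.linalg.norm(d)
def plane(s,u,v,z):
    c,d=ray(s,u,v); return c+d*(z-c[2])/d[2]
def tri(a,pa,b,pb):
    c1,d1=ray(a,*pa);c2,d2=ray(b,*pb)
    k=np.linalg.lstsq(np.c_[d1,-d2],c2-c1,rcond=None)[0]
    p,q=c1+k[0]*d1,c2+k[1]*d2; return (p+q)/2,np.linalg.norm(p-q)
def proj(s,X):
    p=s["R"]@np.asarray(X)+s["t"]; return np.array([s["fx"]*p[0]/p[2]+s["cx"],s["fy"]*p[1]/p[2]+s["cy"]])
E
python3 - <<'E'
from h import *
S=dict(np.load("side0.npz"));T=dict(np.load("top0.npz"))
a=cv2.resize(S["color"][120:260,270:490],None,fx=3.6,fy=3.6,interpolation=3)[:,:,::-1]
b=cv2.resize(T["color"][120:290,190:340],None,fx=3.5,fy=3.5,interpolation=3)[:,:,::-1]
cv2.imwrite("pics/s1.png",a);cv2.imwrite("pics/t1.png",b)
for n,s in(("S",S),("T",T)):
    c=s["color"].astype(int);m=((c[:,:,0]>110)&(c[:,:,1]<70)&(c[:,:,2]<70)).astype(np.uint8)
    k,_,st,ce=cv2.connectedComponentsWithStats(m)
    for i in range(1,k):
        if st[i,4]>15: print(n,st[i],ce[i].round(1))
    print("tcp",proj(s,status.state()["position"]))
E
```

```text
S [395 132  13  20 152] [400.8 141.7]
S [157 293  11  12  27] [163.3 300.5]
S [344 351   6   8  20] [346.4 354.6]
S [159 365  15  15  85] [165.8 371.6]
S [352 368  23  32 214] [362.9 385.3]
tcp [498.72471506   9.15884655]
T [454  87  11  10  66] [460.   90.8]
T [325  92   5  16  61] [327.2  99.2]
T [500 121  16  11  77] [507.4 125.4]
T [447 129   8   5  22] [450.1 130.8]
T [443 167   8   6  16] [445.6 170.4]
T [177 199  10  10  67] [181.5 204. ]
T [174 217  11  19  76] [178.4 226.3]
T [211 221  13  13  89] [217.1 227. ]
T [609 278  21  24 353] [618.6 289.3]
tcp [ 19.72387392 317.99225684]
```

View pics/s1.png

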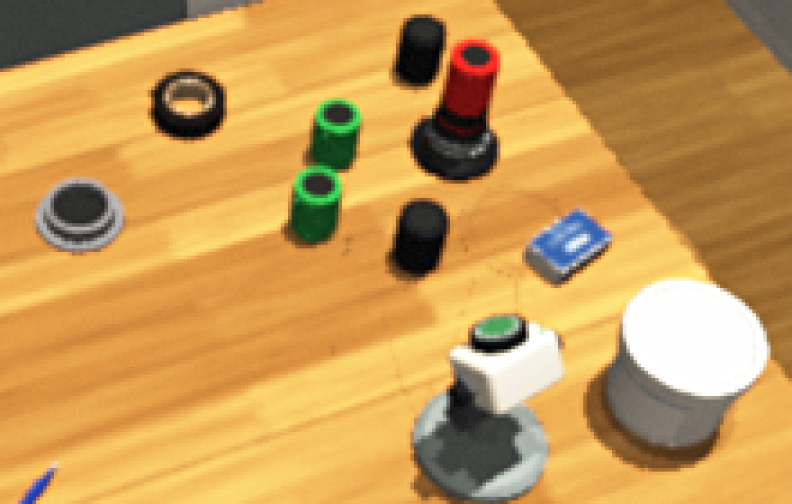

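View pics/t1.png

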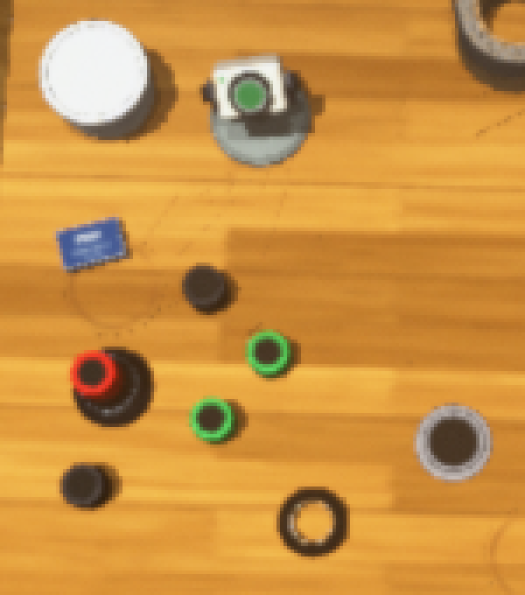

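The crops confirm it: the red-ringed cap stands on the black lamp, with its top at side crop (475,56) and top crop (93,373). The lens glass is the green disc at side crop (498,330) and top crop (250,96). The holder is the grey ring with a dark inside.

Run:
```python
from h import *
S=dict(np.load("side0.npz"));T=dict(np.load("top0.npz"))
fs=lambda u,v:((u+.5)/3.6-.5+270,(v+.5)/3.6-.5+120); ft=lambda u,v:((u+.5)/3.5-.5+190,(v+.5)/3.5-.5+120)
for n,a,b in(("captop",(475,56),(93,373)),("holder rim",(80,203),(453,441)),("lens",(498,330),(250,96))):
    p,e=tri(S,fs(*a),T,ft(*b)); print(n,p.round(4),round(e,4))
print("lampfoot",plane(S,*fs(455,148),.012),plane(T,*ft(113,387),.012))
print("standfoot",plane(S,*fs(480,447),.005),plane(T,*ft(261,113),.005))
print("holder",plane(S,*fs(80,203),.018),plane(T,*ft(453,441),.018))
# lens glass green ellipse
for n,s,w in(("S",S,(400,205,420,220)),("T",T,(252,138,272,158))):
    x0,y0,x1,y1=w;c=s["color"][y0:y1,x0:x1].astype(int)
    m=((c[:,:,1]>c[:,:,0]+25)&(c[:,:,1]>c[:,:,2]+10)).astype(np.uint8)
    M=cv2.moments(m,True);print(n,"green",M["m00"],M["m10"]/M["m00"]+x0,M["m01"]/M["m00"]+y0)
    C=np.array([[M["mu20"],M["mu11"]],[M["mu11"],M["mu02"]]])/M["m00"];w_,v=np.linalg.eigh(C);print(2*np.sqrt(w_),v[:,1])
# white head
for n,s,w in(("S",S,(392,202,432,240)),("T",T,(245,130,280,160))):
    x0,y0,x1,y1=w;c=s["color"][y0:y1,x0:x1].astype(int)
    m=((c.min(2)>125)&(c.max(2)-c.min(2)<40)).astype(np.uint8)
    cs,_=cv2.findContours(m,0,2);k=max(cs,key=cv2.contourArea);print(n,"white",cv2.minAreaRect(k),(cv2.approxPolyDP(k,2,True).reshape(-1,2)+[x0,y0]).tolist())
```

```text
captop [0.5064 0.1734 0.1006] 0.0036
holder rim [ 0.4668 -0.1281  0.0178] 0.0041
lens [0.744  0.0537 0.1181] 0.0029
lampfoot [0.5159963  0.16571298 0.012     ] [0.50678415 0.17431865 0.012     ]
standfoot [0.76191449 0.05187488 0.005     ] [0.76308246 0.05717202 0.005     ]
holder [ 0.46644166 -0.13013584  0.018     ] [ 0.46743932 -0.12618625  0.018     ]
S green 44.0 407.8636363636364 210.1818181818182
[2.49595093 5.61815071] [-0.97452413  0.22428266]
T green 51.0 260.5098039215686 146.6078431372549
[3.73982594 5.31794344] [-0.90848364 -0.41792042]
S white ((21.099998474121094, 24.30000114440918), (28.460498809814453, 29.092954635620117), 71.56504821777344) [[395, 218], [405, 224], [408, 234], [420, 239], [414, 231], [425, 224], [423, 212], [417, 210], [410, 218]]
T white ((16.0, 18.0), (22.0, 20.0), 90.0) [[268, 137], [252, 139], [252, 159], [263, 159], [255, 155], [257, 152], [254, 145], [259, 140], [267, 143], [267, 151], [271, 150]]
```

Run:
```python
from h import *
S=dict(np.load("side0.npz"));T=dict(np.load("top0.npz"))
ft=lambda u,v:((u+.5)/3.5-.5+190,(v+.5)/3.5-.5+120)
a=plane(T,*ft(210,92),.095);b=plane(T,*ft(292,80),.095);print("pivots",a,b,np.degrees(np.arctan2(*(a-b)[:2])),(a+b)/2)
a=plane(T,*ft(213,67),.095);b=plane(T,*ft(282,57),.095);print("head",a,b,np.degrees(np.arctan2(*(a-b)[:2])))
st=status.state();R=st["tool_rot"];d=np.array([.5065,.174,.16])-st["position"];print((R.T@d*1000).round(1),"yaw of tool y from world y",np.degrees(np.arctan2(R[0,1],R[1,1])))
for n,w in(("S",(385,195,445,262)),("T",(240,128,285,173))):
    x0,y0,x1,y1=w;s={"S":S,"T":T}[n];cv2.imwrite(f"pics/cam{n}.png",cv2.resize(s["color"][y0:y1,x0:x1],None,fx=8,fy=8,interpolation=2)[:,:,::-1])
A=cv2.imread("pics/camS.png");B=cv2.imread("pics/camT.png");B=cv2.copyMakeBorder(B,0,max(0,A.shape[0]-B.shape[0]),0,0,0);cv2.imwrite("pics/cam.png",np.hstack([A[:,:420],B]))
```

```text
pivots [0.7541921  0.09218027 0.095     ] [0.76720811 0.0222135  0.095     ] -10.538338116713966 [0.76070011 0.05719688 0.095     ]
head [0.77669454 0.09081469 0.095     ] [0.78762659 0.03178067 0.095     ] -10.491310202536365
[-410.4 -330.7   69.3] yaw of tool y from world y 21.017332829298102
```

View pics/cam.png

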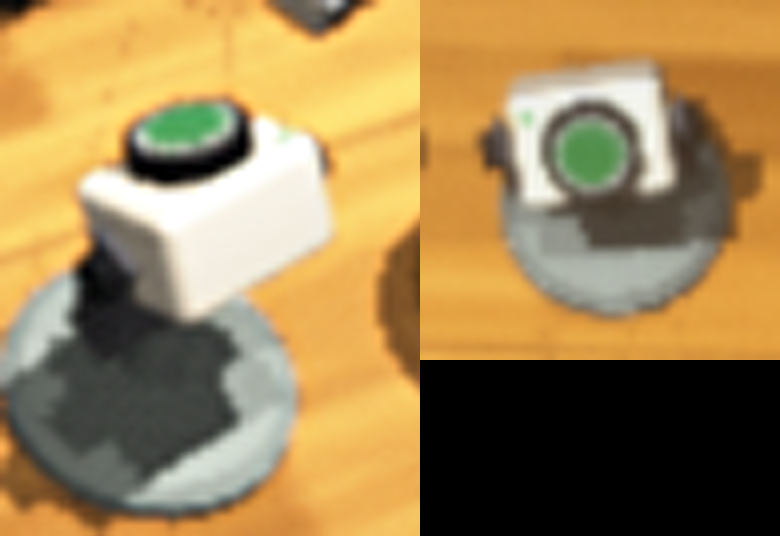

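The close-up shows the glass centre at side (408.3,210.6) and top (261.2,147.0). The head's front-face corners are visible in both views, so I'll work out the tilt from them.

Run:
```python
from h import *
S=dict(np.load("side0.npz"));T=dict(np.load("top0.npz"))
f=lambda u,v,o:((u+.5)/8-.5+o[0],(v+.5)/8-.5+o[1]); fs=lambda u,v:f(u,v,(385,195)); ft=lambda u,v:f(u-420,v,(240,128))
P={}
for n,a,b in(("A",(90,190),(672,190)),("B",(260,115),(525,208)),("C",(185,235),(660,70)),("D",(325,165),(512,85)),("L",(187,125),(590,152))):
    P[n],e=tri(S,fs(*a),T,ft(*b));print(n,P[n].round(4),round(e,4))
for e in((P["C"]-P["A"]),(P["D"]-P["B"])): print("face slope",np.linalg.norm(e),e.round(3),"elev",90-np.degrees(np.arctan2(-e[2],np.hypot(*e[:2]))))
# ellipse of glass by fractional green in enlarged pictures
az=np.array([-.983,-.182])
for n,s,w in(("S",S,(396,202,422,222)),("T",T,(250,136,274,160))):
    x0,y0,x1,y1=w;c=cv2.resize(s["color"][y0:y1,x0:x1],None,fx=8,fy=8,interpolation=2).astype(int)
    m=((c[:,:,1]>c[:,:,0]+30)&(c[:,:,1]>c[:,:,2]+15)).astype(np.uint8)
    cs,_=cv2.findContours(m,0,1);k=max(cs,key=cv2.contourArea);el=cv2.fitEllipse(k);r=min(el[1])/max(el[1])
    v=-s["R"].T@s["t"]-P["L"];v/=np.linalg.norm(v)
    E=np.arange(45,70,1.);d=[az@v[:2]*np.cos(np.radians(x))+v[2]*np.sin(np.radians(x)) for x in E]
    print(n,el,r,"best elev",E[np.argmin(abs(np.array(d)-r))],"for 50/57/65:",[round(d[int(x-45)],3) for x in(50,57,65)])
```

```text
A [0.7389 0.027  0.0971] 0.0004
B [0.732  0.0845 0.0959] 0.0063
C [0.777  0.031  0.1239] 0.0004
D [0.7694 0.084  0.1204] 0.0039
L [0.7439 0.0535 0.1225] 0.0041
face slope 0.04676221923191101 [0.038 0.004 0.027] elev 124.96327057480502
face slope 0.04476308750212659 [ 0.037 -0.     0.025] elev 123.20370854243723
S ((97.37748718261719, 69.71456146240234), (37.4699592590332, 87.39812469482422), 78.55374908447266) 0.42872726834666514 best elev 54.0 for 50/57/65: [np.float64(0.37), np.float64(0.462), np.float64(0.56)]
T ((90.32632446289062, 89.49681091308594), (58.75770568847656, 62.48714065551758), 93.69427490234375) 0.9403167607300061 best elev 53.0 for 50/57/65: [np.float64(0.923), np.float64(0.963), np.float64(0.99)]
```

```bash
python3 -m pendant '[[[-42,-33,0],-3],[[-42,-33,0],-3],[[-42,-33,0],-3],[[-42,-33,0],-3]]' 0 20
```

```text
time_s: 0.6
position: [0.366, 0.4546, 0.2295]
tool_rot: [[-0.988, 0.155, -0.0], [0.155, 0.988, -0.0], [0.0, -0.0, -1.0]]
ft_force: [0.7, 1.0, 0.2]
opening: 0.0928
finger_force: 0.0
```

```bash
python3 -m pendant '[[[-36,-51,5],0],[[-36,-51,5],0],[[-36,-51,20],0],[[-37,-51,20],0],[[-37,-51,19],0],[[0,0,0],0],[[0,0,0],0]]' 0 20
python3 - <<'E'
from h import *
S=cams.snapshot("side");T=cams.snapshot("top")
st=status.state();print(st["position"])
np.savez("s2.npz",**S);np.savez("t2.npz",**T)
a=cv2.resize(S["color"][60:180,340:450],None,fx=4,fy=4,interpolation=2);b=cv2.resize(T["color"][185:275,165:265],None,fx=4,fy=4,interpolation=2)
b=cv2.copyMakeBorder(b,0,a.shape[0]-b.shape[0],0,0,0);cv2.imwrite("pics/g2.png",np.hstack([a,b])[:560,:800,::-1])
E
```

```text
time_s: 1.48
position: [0.5007, 0.1846, 0.1637]
tool_rot: [[-0.988, 0.157, -0.0], [0.157, 0.988, 0.0], [0.0, 0.0, -1.0]]
ft_force: [0.3, -0.9, -0.4]
opening: 0.0927
finger_force: 0.0
[0.50057021 0.18548535 0.16410674]
```

View pics/g2.png

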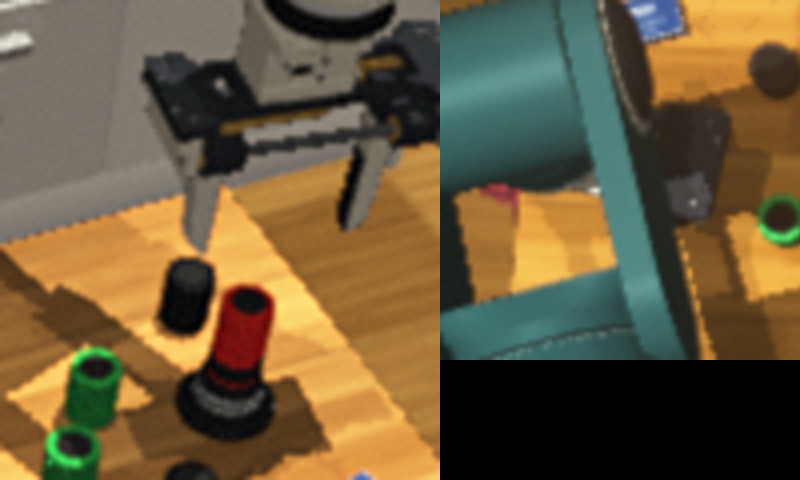

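The side crop shows the open fingers above and a little beyond the cap, with tips at crop (200,250) and (350,228). Next I'll check this against the TCP reading.

Run:
```python
from h import *
S=dict(np.load("s2.npz"));T=dict(np.load("top0.npz"));S0=dict(np.load("side0.npz"))
st=status.state();R=st["tool_rot"];p=st["position"]
for sg in(-1,1): print("tip proj",proj(S,p+R@[0,sg*.047,.011]))
print("seen",200/4+340,250/4+60,350/4+340,228/4+60)
def red(s,w):
    x0,y0,x1,y1=w;c=cv2.resize(s["color"][y0:y1,x0:x1],None,fx=8,fy=8,interpolation=2).astype(int)
    m=((c[:,:,0]>110)&(c[:,:,1]<80)&(c[:,:,2]<80)).astype(np.uint8);return m
# top ring in top view: hull of red
m=red(T,(206,216,230,240));cs,_=cv2.findContours(m,0,1);k=max(cs,key=cv2.contourArea);(u,v),r=cv2.minEnclosingCircle(k);ct=((u+.5)/8-.5+206,(v+.5)/8-.5+216);print("top ring",ct,r/8)
print("expected r px",486*.0185/1.4)
print("plane .102 top",plane(T,*ct,.102)," side",plane(S0,401.9-.36,135.2,.102),plane(S,246/4-.4+340,300/4-.4+60,.102), tri(S0,(401.6,135.2),T,ct))
t=np.array([.5065,.173,.16])-p;print((R.T@t*1000).round(1))
```

```text
tip proj [391.70393373 120.47553177]
tip proj [425.65041314 115.25341639]
seen 390.0 122.5 427.5 117.0
top ring (220.125, 226.875) 10.977617263793945
expected r px 6.422142857142857
plane .102 top [0.5054457  0.16335242 0.102     ]  side [0.50711093 0.17052908 0.102     ] [0.50466353 0.17054703 0.102     ] (array([0.50698426, 0.16647703, 0.1028099 ]), np.float64(0.007151526067819682))
[ -7.8 -11.4   4.1]
```

```bash
python3 -m pendant '[[[-4,-6,2],0],[[-4,-6,5],0],[[0,0,14],0],[[0,0,16],0],[[0,0,16],0],[[0,0,14],0],[[0,0,8],0],[[0,0,2],0],[[0,0,0],0]]' 0 20; python3 -m pendant '[[[0,0,0],0],[[0,0,0],0],[[0,0,0],0],[[0,0,0],0],[[0,0,0],0],[[0,0,0],0]]' 200 15
```

```text
time_s: 2.7
position: [0.507, 0.1714, 0.0869]
tool_rot: [[-0.988, 0.157, 0.0], [0.157, 0.988, 0.0], [-0.0, 0.0, -1.0]]
ft_force: [-0.6, -1.0, -0.9]
opening: 0.093
finger_force: 0.0
time_s: 3.45
position: [0.507, 0.1716, 0.0868]
tool_rot: [[-0.988, 0.157, 0.0], [0.157, 0.988, 0.001], [-0.0, 0.001, -1.0]]
ft_force: [3.6, 19.1, 6.1]
opening: 0.0378
finger_force: 9.5
```

```bash
python3 -m pendant '[[[0,1,0],0],[[0,1,0],0],[[0,0,0],0]]' - 20
```

```text
time_s: 3.82
position: [0.5073, 0.1731, 0.0868]
tool_rot: [[-0.988, 0.157, 0.0], [0.157, 0.988, -0.0], [-0.0, -0.0, -1.0]]
ft_force: [-1.2, -2.2, 3.7]
opening: 0.0366
finger_force: 20.0
```

```bash
python3 -m pendant '[[[0,0,-10],0],[[0,0,-20],0],[[0,0,-20],0],[[0,0,-14],0],[[-1,-20,0],0],[[-1,-38,0],0],[[-1,-38,0],0],[[-1,-38,0],0],[[-1,-38,0],0],[[-1,-38,0],0],[[-1,-38,0],0],[[-1,-38,0],0],[[0,-18,0],0],[[0,0,0],0],[[0,0,0],0]]'
python3 - <<'E'
from h import *
S=cams.snapshot("side");T=cams.snapshot("top")
print(status.state()["position"])
np.savez("s3.npz",**S);np.savez("t3.npz",**T)
a=cv2.resize(S["color"][110:210,240:345],None,fx=4,fy=4,interpolation=2);b=cv2.resize(T["color"][195:295,270:365],None,fx=4,fy=4,interpolation=2)
cv2.imwrite("pics/g3.png",np.hstack([a,b])[:,:,::-1])
E
```

```text
time_s: 5.7
position: [0.4674, -0.1276, 0.1505]
tool_rot: [[-0.988, 0.156, -0.0], [0.156, 0.988, 0.0], [0.0, 0.0, -1.0]]
ft_force: [-0.2, -0.6, -0.7]
opening: 0.036
finger_force: 20.0
[ 0.46753988 -0.12734117  0.15060301]
```

View pics/g3.png

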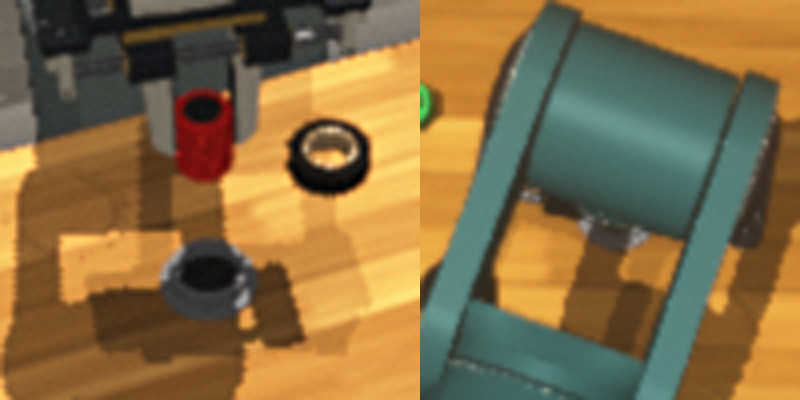

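The cap is held upright, with its top centre at crop (203,106) above the holder mouth at (209,268).

Run:
```python
from h import *
S=dict(np.load("s3.npz"))
print("cap",plane(S,203/4-.4+240,106/4-.4+110,.1655)," holder",plane(S,209/4-.4+240,270/4-.4+110,.018))
# holder outline & inner hole in initial images
for n,s,w in(("S",dict(np.load("side0.npz")),(276,165,308,192)),("T",dict(np.load("top0.npz")),(304,230,334,262))):
    x0,y0,x1,y1=w;c=cv2.resize(s["color"][y0:y1,x0:x1],None,fx=8,fy=8,interpolation=2).astype(int)
    m=(c.max(2)<80).astype(np.uint8);cs,_=cv2.findContours(m,0,1);k=max(cs,key=cv2.contourArea)
    e=cv2.fitEllipse(k);u=((e[0][0]+.5)/8-.5+x0,(e[0][1]+.5)/8-.5+y0);print(n,u,np.array(e[1])/8,plane(s,*u,.016))
```

```text
cap [ 0.46400936 -0.12909182  0.1655    ]  holder [ 0.47001701 -0.13149615  0.018     ]
S (291.6401081085205, 176.4746913909912) [10.6366539  14.74097157] [ 0.46609949 -0.13070603  0.016     ]
T (318.9912395477295, 245.84996223449707) [12.12572384 12.29061317] [ 0.46698862 -0.12598677  0.016     ]
```

```bash
python3 -m pendant '[[[-1,-1,10],0],[[0,0,20],0],[[0,0,24],0],[[0,0,22],0],[[0,0,14],0],[[0,0,5],0],[[0,0,5],0],[[0,0,3],0],[[0,0,2],0],[[0,0,0],0]]'; python3 -m pendant '[[[0,0,3],0],[[0,0,3],0],[[0,0,1],0],[[0,0,0],0]]'
```

```text
time_s: 7.05
position: [0.4683, -0.1294, 0.0457]
tool_rot: [[-0.988, 0.157, 0.0], [0.157, 0.988, -0.0], [-0.0, -0.0, -1.0]]
ft_force: [-0.1, 0.5, -0.5]
opening: 0.0371
finger_force: 20.0
time_s: 7.55
position: [0.4682, -0.1293, 0.0386]
tool_rot: [[-0.988, 0.157, -0.0], [0.157, 0.988, 0.0], [0.0, 0.0, -1.0]]
ft_force: [-0.2, -0.1, 0.2]
opening: 0.0366
finger_force: 20.0
```

```bash
python3 -m pendant '[[[0,0,1],0],[[0,0,1],0],[[0,0,0.5],0],[[0,0,0],0]]'; python3 -m pendant '[[[0,0,0],0],[[0,0,0],0],[[0,0,0],0],[[0,0,0],0]]' 100; python3 -m pendant '[[[0,0,-10],0],[[0,0,-25],0],[[0,0,-35],0],[[0,0,-35],0],[[0,0,0],0]]'
python3 - <<'E'
from h import *
S=cams.snapshot("side")
np.savez("s4.npz",**S)
def crop(w,f):
    x0,y0,x1,y1=w;return cv2.resize(S["color"][y0:y1,x0:x1],None,fx=f,fy=f,interpolation=2)
a=crop((260,130,330,200),6);b=crop((370,110,433,180),6);cv2.imwrite("pics/g4.png",np.hstack([a,b])[:,:,::-1])
E
```

```text
time_s: 8.05
position: [0.4682, -0.1293, 0.0361]
tool_rot: [[-0.988, 0.157, -0.0], [0.157, 0.988, 0.0], [0.0, 0.0, -1.0]]
ft_force: [-0.4, 0.6, 0.5]
opening: 0.0367
finger_force: 20.0
time_s: 8.55
position: [0.4683, -0.1293, 0.0362]
tool_rot: [[-0.988, 0.157, 0.0], [0.157, 0.988, -0.0], [-0.0, -0.0, -1.0]]
ft_force: [-0.0, -0.1, -0.3]
opening: 0.0564
finger_force: 0.0
time_s: 9.18
position: [0.4693, -0.1297, 0.1446]
tool_rot: [[-0.988, 0.157, 0.005], [0.157, 0.988, -0.002], [-0.005, -0.001, -1.0]]
ft_force: [0.0, -0.7, -0.9]
opening: 0.0563
finger_force: 0.0
```

View pics/g4.png

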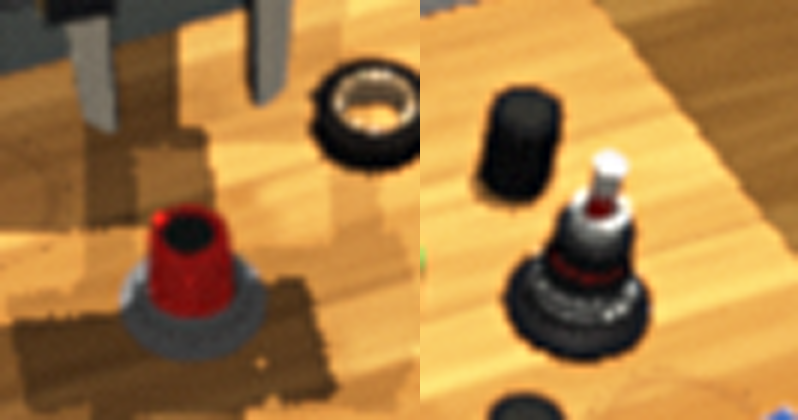

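The cap stands upright in the holder. In the right crop the battery's white top is at (608,160), with the battery standing in the tube.

```bash
python3 -m pendant '[[[0,0,0],-6],[[0,0,0],-6],[[0,0,0],-6],[[0,0,0],0]]' 60
python3 - <<'E'
from h import *
S=dict(np.load("s4.npz"))
b=plane(S,400.9,136.3,.096);print(b, plane(S,(604-420)/6-.4+370,208/6-.4+110,.068))
st=status.state();print(st["position"],st["joints"].round(1));print((st["tool_rot"].T@(np.array([.507,.173,.15])-st["position"])*1000).round(1))
E
```

```text
time_s: 9.72
position: [0.4679, -0.1292, 0.1403]
tool_rot: [[-0.988, -0.156, -0.001], [-0.156, 0.988, 0.0], [0.001, 0.001, -1.0]]
ft_force: [-0.8, 0.9, 0.1]
opening: 0.0711
finger_force: 0.0
[0.5051257  0.17086493 0.096     ] [0.50826013 0.17267967 0.068     ]
[ 0.46788124 -0.12921027  0.14025706] [ -18.5  -15.5  111.8    0.    83.8 -117.4]
[-85.6 292.5  -9.7]
```

```bash
python3 -m pendant '[[[-5,18,0],0],[[-11,36,0],0],[[-11,37,0],0],[[-11,37,0],0],[[-11,37,0],0],[[-10,37,0],0],[[-10,37,0],0],[[-10,36,0],0],[[-6,18,0],0],[[0,0,10],0],[[0,0,20],0],[[0,0,17],0],[[0,0,8],0],[[0,0,2],0],[[0,0,0],0]]'; python3 -m pendant '[[[0,0,0],0],[[0,0,0],0],[[0,0,0],0],[[0,0,0],0],[[0,0,0],0]]' 245 5
```

```text
time_s: 11.6
position: [0.5067, 0.1733, 0.0845]
tool_rot: [[-0.988, -0.156, 0.0], [-0.156, 0.988, 0.0], [-0.0, 0.0, -1.0]]
ft_force: [-0.1, -0.6, 0.5]
opening: 0.0711
finger_force: 0.0
time_s: 12.22
position: [0.5064, 0.1734, 0.0842]
tool_rot: [[-0.988, -0.156, 0.0], [-0.156, 0.988, -0.0], [-0.0, -0.0, -1.0]]
ft_force: [0.2, -0.9, 0.7]
opening: 0.0256
finger_force: 0.0
```

```bash
python3 -m pendant '[[[0,0,0],0],[[0,0,0],0],[[0,0,0],0],[[0,0,0],0]]' 245 10
```

```text
time_s: 12.72
position: [0.5064, 0.1733, 0.0842]
tool_rot: [[-0.988, -0.156, 0.0], [-0.156, 0.988, 0.0], [-0.0, 0.0, -1.0]]
ft_force: [-0.1, 0.3, 0.1]
opening: 0.0166
finger_force: 10.0
```

```bash
python3 -m pendant '[[[0,0,-6],0],[[0,0,-12],0],[[0,0,-15],0],[[0,0,-12],0],[[0,0,0],0],[[0,0,0],0],[[0,0,0],0],[[0,0,0],0],[[-12,0,0],0],[[-13,0,0],0],[[0,0,10],0],[[0,0,12],0],[[0,0,8],0],[[0,0,2],0],[[0,0,0],0]]' - 10; python3 -m pendant '[[[3,0,0],0],[[3,0,0],0],[[3,0,0],0],[[3,0,0],0],[[0,0,0],0]]' - 6
```

```text
time_s: 14.6
position: [0.5311, 0.1773, 0.0972]
tool_rot: [[-0.988, -0.156, 0.0], [-0.156, 0.988, 0.0], [-0.0, 0.0, -1.0]]
ft_force: [-0.6, -0.3, -1.1]
opening: 0.0163
finger_force: 10.0
time_s: 15.22
position: [0.5192, 0.1754, 0.0973]
tool_rot: [[-0.988, -0.156, 0.0], [-0.156, 0.988, 0.0], [-0.0, -0.0, -1.0]]
ft_force: [1.5, 0.4, 0.5]
opening: 0.017
finger_force: 6.0
```

```bash
python3 -m pendant '[[[3,0,0],0],[[3,0,0],0],[[3,0,0],0],[[2,0,0],0],[[0,0,0],0]]' - 6; python3 -m pendant '[[[0,0,-5],0],[[0,0,-15],0],[[0,0,-20],0],[[0,0,-20],0],[[0,0,-10],0],[[0,0,0],0],[[0,0,0],0]]' - 20
python3 - <<'E'
from h import *
S=cams.snapshot("side");np.savez("s5.npz",**S)
p=proj(S,status.state()["position"]).round().astype(int);print(p)
x0,y0=p[0]-35,p[1]-35;print(x0,y0)
cv2.imwrite("pics/g5.png",cv2.resize(S["color"][y0:y0+70,x0:x0+70],None,fx=8,fy=8,interpolation=2)[:,:,::-1])
E
```

```text
time_s: 15.85
position: [0.5082, 0.1736, 0.0971]
tool_rot: [[-0.988, -0.156, -0.0], [-0.156, 0.988, -0.0], [0.0, -0.0, -1.0]]
ft_force: [0.6, -0.7, -0.8]
opening: 0.0166
finger_force: 6.0
time_s: 16.73
position: [0.5082, 0.1736, 0.1665]
tool_rot: [[-0.988, -0.156, -0.001], [-0.156, 0.988, -0.0], [0.001, -0.0, -1.0]]
ft_force: [0.3, 0.9, -0.8]
opening: 0.0161
finger_force: 20.0
[407 117]
372 82
```

View pics/g5.png

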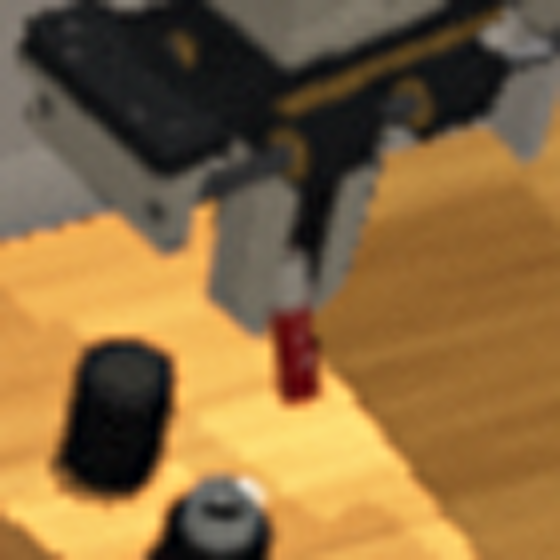

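The battery is held, with its red foot end at crop (298,393) and the white part entering the fingers at about (293,270). Next I'll cast these rays onto the plane midway between the fingers, which contains the battery's axis.

```bash
cat >> h.py <<'E'
def onmid(s,u,v,st):
    c,d=ray(s,u,v);R=st["tool_rot"];p=st["position"];n=R[:,1];X=c+d*(n@(p-c))/(n@d);return R.T@(X-p)*1000
E
python3 - <<'E'
from h import *
S=dict(np.load("s5.npz"));st=status.state()
f=lambda u,v:((u+.5)/8-.5+372,(v+.5)/8-.5+82)
c=cv2.resize(S["color"][82:152,372:442],None,fx=8,fy=8,interpolation=2).astype(int)
m=((c[:,:,0]>80)&(c[:,:,1]<70)&(c[:,:,2]<70));m[:,:250]=0;m[:,340:]=0
for r in range(310,405,15):
    k=np.where(m[r])[0]
    if len(k):print(r,k.min(),k.max(),onmid(S,*f(k.mean(),r),st).round(1))
for q in((292,270),(298,390)):print(q,onmid(S,*f(*q),st).round(1))
R=st["tool_rot"]
for th in(0,20,30,35,40):
    t=np.radians(th);u=R@[np.sin(-t),0,np.cos(t)]
    print(th,[((proj(S,st["position"]+R@[0,0,-.004]+u*l)-[372,82])*8).round() for l in(0,.02,.0385)])
E
```

```text
310 296 309 [-10.1  -0.    3.6]
325 271 311 [-6.9 -0.  12.5]
340 276 319 [-11.1  -0.   15.6]
355 278 317 [-12.7  -0.   20.8]
370 280 315 [-14.3   0.   26.1]
385 280 316 [-16.1  -0.   31.3]
400 289 297 [-15.6  -0.   38.3]
(292, 270) [-1.6 -0.  -6.8]
(298, 390) [-16.6   0.   33. ]
0 [array([284., 270.]), array([272., 317.]), array([262., 359.])]
20 [array([284., 270.]), array([286., 327.]), array([288., 378.])]
30 [array([284., 270.]), array([293., 329.]), array([302., 383.])]
35 [array([284., 270.]), array([297., 330.]), array([308., 384.])]
40 [array([284., 270.]), array([300., 330.]), array([315., 385.])]
```

```bash
python3 -m pendant '[[[-4,0,10],0],[[0,0,20],0],[[0,0,20],0],[[0,0,14],0],[[0,0,7],0],[[0,0,2],0],[[0,0,0],0]]' - 20;  python3 -m pendant '[[[3,0,0],0],[[3,0,0],0],[[3,0,0],0],[[3,0,0],0],[[2,0,0],0],[[0,0,0],0]]' - 6; python3 -m pendant '[[[0,0,-5],0],[[0,0,-15],0],[[0,0,-20],0],[[0,0,-20],0],[[0,0,-10],0],[[0,0,0],0],[[0,0,0],0]]' - 20
cat > m.py <<'E'
from h import *
S=cams.snapshot("side");np.savez("s6.npz",**S);st=status.state()
p=proj(S,st["position"]).round().astype(int);x0,y0=p[0]-30,p[1]-30
I=cv2.resize(S["color"][y0:y0+70,x0:x0+70],None,fx=8,fy=8,interpolation=2);c=I.astype(int)
cv2.imwrite("pics/g6.png",I[:,:,::-1])
m=((c[:,:,0]>70)&(c[:,:,1]<70)&(c[:,:,2]<70)).astype(np.uint8)
k,l,s_,ce=cv2.connectedComponentsWithStats(m);i=1+np.argmin([np.hypot(*(q-[260,290])) +(1e4 if a[4]<500 else 0) for q,a in zip(ce[1:],s_[1:])])
print("blob",s_[i],x0,y0);r0=s_[i][1]
P=[]
for r in range(r0+15,r0+s_[i][3]-12,6):
    k=np.where(l[r]==i)[0];P.append(onmid(S,(k.mean()+.5)/8-.5+x0,(r+.5)/8-.5+y0,st))
P=np.array(P);print(P[[0,-1]].round(1));a=np.polyfit(P[:,2],P[:,0],1);print("tilt deg",np.degrees(np.arctan(-a[0])))
r=r0+s_[i][3]-8;k=np.where(l[r]==i)[0];f=onmid(S,(k.mean()+.5)/8-.5+x0,(r+.5)/8-.5+y0,st);print("foot tool mm",f.round(1))
E
python3 m.py
```

```text
time_s: 17.65
position: [0.5126, 0.1744, 0.0946]
tool_rot: [[-0.988, -0.156, 0.001], [-0.156, 0.988, 0.0], [-0.001, 0.0, -1.0]]
ft_force: [-1.2, 0.2, -0.3]
opening: 0.0164
finger_force: 20.0
time_s: 18.4
position: [0.4985, 0.1721, 0.0943]
tool_rot: [[-0.988, -0.156, 0.0], [-0.156, 0.988, 0.0], [-0.0, 0.0, -1.0]]
ft_force: [0.2, 0.3, -0.1]
opening: 0.0159
finger_force: 6.0
time_s: 19.27
position: [0.4983, 0.172, 0.1635]
tool_rot: [[-0.988, -0.156, -0.001], [-0.156, 0.988, -0.0], [0.001, -0.0, -1.0]]
ft_force: [0.3, -1.1, -0.6]
opening: 0.016
finger_force: 20.0
blob [ 235  262   57   99 3745] 375 86
[[-11.1  -0.    7.2]
 [-24.2  -0.   25.3]]
tilt deg 36.056536523507816
foot tool mm [-25.1  -0.   29. ]
```

View pics/g6.png

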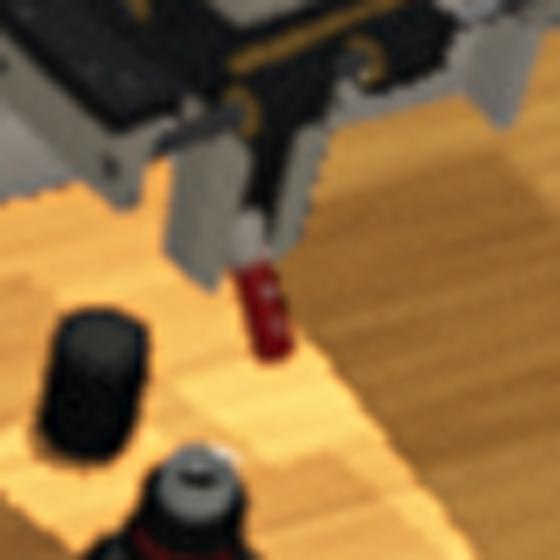

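Tilt is now about 36°, which suits the 35° wanted. I'll carry the battery to the camera.

```bash
python3 -m pendant '[[[0,0,-12],0],[[0,0,-22],0],[[0,0,-22],0],[[-4,-4,-13],0],[[-15,-17,0],0],[[-25,-27,0],0],[[-25,-27,0],0],[[-25,-27,0],0],[[-25,-27,0],0],[[-15,-17,0],0],[[-6,-7,0],0],[[-2,-3,0],0],[[0,0,0],0],[[0,0,0],0],[[0,0,0],0],[[0,0,0],0]]' - 25; python3 m.py
python3 - <<'E'
from h import *
S=dict(np.load("s6.npz"));T=cams.snapshot("top")
cv2.imwrite("pics/g7.png",np.hstack([cv2.resize(S["color"][130:260,340:450],None,fx=4,fy=4,interpolation=2),cv2.resize(T["color"][100:230,200:290],None,fx=4,fy=4,interpolation=2)])[:,:,::-1])
E
```

```text
time_s: 21.32
position: [0.663, 0.0404, 0.2333]
tool_rot: [[-0.988, -0.156, 0.0], [-0.156, 0.988, -0.0], [-0.0, -0.0, -1.0]]
ft_force: [-0.8, 0.2, -0.6]
opening: 0.0161
finger_force: 25.0
blob [ 152  267  192  120 6635] 365 124
[[ -8.8   0.    7.7]
 [-25.1   0.   28.6]]
tilt deg 34.99245678834995
foot tool mm [-25.7   0.   30.9]
```

View pics/g7.png

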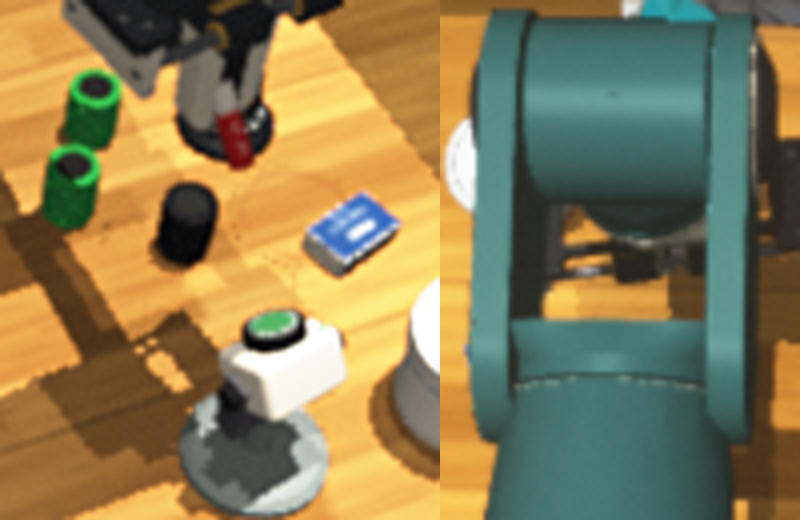

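The battery's foot points at the lens. The measured foot is about (0.688, 0.044, 0.202) with a tilt of 35°, both on target, so I'll hand the job in.

```bash
python3 -c "
from plant import robot,status
s=status.state();print(s['position'],s['finger_force'],abs(s['qvel']).max())
print(robot.sign_off())"
```

```text
[0.66309942 0.04030342 0.23320931] 25.000006556510925 0.12230557068064753
the job is handed in; nothing more can be done
None
```

The job is handed in, with no verdict returned: the red cap stands in the grey holder, and the battery is held still at 25 N with its foot about 10 cm from the lens and in line with it, as measured in the camera images.

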